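# Screw the filler cap onto the humidifier tank

## Task

Close the humidifier's empty refill tank with its filler cap: set the cap upright on the tank's neck with its wing in line with the tank's long side, turn it back (anticlockwise from above) under a light press until it drops into the thread starts, then screw it clockwise until it is fully home, and let go. Do not force it: press and turn gently, so that the neck gives only a little in its rubber collar, and leave the other things on the desk where they are.

Things in the scene. Friction and masses are not known exactly. Their poses are not given: they have to be found in the camera images.
- cap: Black ribbed screw cap, right way up on the desk, loose, about 90 g, diameter 64, 26 high, with an upright grip wing across its flat top. Origin: centre of the rim's plane at the underside; z up out of the top; x along the wing. Clockwise from above screws it on.
- cap_wing (a point): Centre of the top of the cap's wing, 51.5 above the rim. The wing is a bar 44 long (cap x), 12 thick (cap y), and stands 25.5 up from the cap's top face.
- cap_lugs (a point): Point on the cap's axis at the height of its lugs (4 above the rim). Inside the skirt (bore radius 28) four lugs, 7 wide and 4 tall (2 to 6 above the rim), point inward to radius 22.3, at 0, 90, 180 and 270 degrees from the cap's x. The cap's ceiling is 22 above the rim.
- tank: Grey low refill tank, 170 (its x, long side) x 130 (y) x 76 high, fixed to the desk, with a low black carry handle (rising 17 above the top) across the end at its x = -70. The neck stands upright in the middle of the top. Origin: centre of the underside; z up.
- seat (a point): Point on the neck's axis on the top of the neck's flange, 82 above the desk: the cap's rim comes down to here. x and y as the tank's. The neck's core has radius 21 and ends 20 above with a tapered top.
- vent_tip (a point): Rest height of the top of a sprung vent pin (radius 11) on the neck's axis, 34 above the seat. The cap's ceiling pushes it down: about 2 N at first touch (rim 12 above the seat) rising to about 9 N with the cap home, so a cap that is not engaged springs up again.
- ridges (a point): On the neck's axis, 12 above the seat. Round the neck are four ridges 90 degrees apart, outer radius 25.5; the cap's lugs rest on them with the rim 9 to 13 above the seat. Each rises anticlockwise (from above) at 10 degrees over 57 degrees and ends at an open gap, the thread start, with 8 degrees of play for a lug; then the next ridge's stop wall (15 tall).
- start (a point): On the neck's axis, 3 above the seat. The ridges' angle to the tank is not measured. With the wing along the tank's x or y the lugs always rest on ridges, 4 to 54 degrees short of the gaps; clockwise they meet a stop wall. They drop in only when turned back (anticlockwise) with some 6 to 15 N of press.
- home (a point): On the neck's axis, 1 above the seat: where the rim rests when the cap is home and released. From the gap, with the rim pressed below 3 above the seat, the lugs pass clockwise under the ridges; after 57 to 65 degrees they meet the stop wall, the cap is home.
- neck_mount (a joint): How far the neck is pushed down into its rubber collar, m, 0 unloaded; 15 N per mm of downward push. Over 2 mm (30 N) is forcing it.
- neck (a joint): Twist of the neck in its rubber collar, rad, 0 unloaded, positive anticlockwise from above; 8 N m per rad. Over 0.08 rad (0.6 N m) either way is forcing it.
- tumbler: Crystal tumbler, diameter 82, 94 high, standing loose on a coaster at the back; origin under its centre. Leave alone.
- ink_bottle: Square dark ink bottle, 50 x 50 x 60 high, loose, to the right of the cap; origin under its centre. Leave alone.
- card_case: Flat silver card case 63 x 96 x 9, loose on the left; origin under its centre. Leave alone.
Things that resemble listed ones, but are neither listed nor needed, are in the scene too. What is shaped like the cap but green or turquoise is not meant.

How it is judged:
By the outcome, as a careful person would: the job done as asked, in the order asked, and still so for the second after the job is handed in, with the robot touching nothing.
It also fails if it takes over 72 s, if anything falls off the work surface, if the arm or the gripper's body presses on something with over 40 N, if the wrist force passes 120 N, or if a joint passes its speed limit or range.

## Robot

A 6-joint arm with a two-finger parallel gripper is mounted at the origin on the work surface; the furniture and walls round the work are solid. World frame = base frame: x ahead of the robot, y to its left, z up, the work surface at z = 0. Lengths are in mm, angles in rad, forces in N, time in s.
With the tool pointing down it reaches from about 350 to 875 mm from the base axis. Payload 4.2 kg.
Tool frame: the origin (TCP) lies between the finger pads; the fingertips stand 17 mm ahead of it and the grasp point (between the pads) lies 2 mm behind it (nose_length is the distance from the TCP to the fingertips, in mm); z points along the fingers, y is the direction in which the jaws open and shut (so a half turn about z gives the same grasp; the last joint's range is limited). The gripper opens to 85 mm and grips with 20 to 120 N. Pads are 22 mm wide; open, the fingers measure 114 mm over their backs; the gripper's body (76 mm by 85 mm) begins 54 mm behind the grasp point. The pads swing forward as they close: fully open they stand 13 mm farther back than shut.
Start: joints at [1.433, 0.385, 0.008, 0, -1.194, -0.259], TCP at [241.51, 576.431, 248.312] pointing down, gripper open.
Joint ranges: [-3.14, 3.14], [-1.21, 2.06], [-1.07, 1.41], [-3.16, 2.05], [-2.99, -0.16], [-3.1, 3.1]. Speed limits (rad/s): [2.79, 2.79, 3.14, 3.14, 3.14, 3.14].

## Interface

Orientations are given as a unit quaternion [x, y, z, w].
In Python, from bench import * gives the robot as it stands.
- The arm moves only by the tool jog_arm, never from a script. Its argument "increments" is a list of rows, each a list of 4 numbers: the shift along the tool's x, y, z in m, then the turn about the tool's z in degrees. A call has 1 to 10 rows; each row is the pose to reach, as a shift and turn from the pose measured when the call began, along the tool's axes at that moment; what a row does not reach only later rows make up. A row lasts 1/8 s, in which the tool goes at most 62.5 mm and 10.7 degrees, less where a joint would pass 70% of its speed; a pose out of reach is approached as far as the arm can. A call with a gripper value outside its range is refused whole. "hand" is the gripper's target within -1 to 1 (fully open at 1, half-way at 0, shut at -1), set as the call begins (left out, the last holds). The fingers move at their own pace and stop on an object; the grip force is fixed at half the most. Time passes only in rows, so rows that repeat a pose let the fingers close. It gives the time, the measured TCP pose, the force and the opening at its end, in the units of the state.
- read_state(): the state, without advancing time (a new reading comes with each control period).
- get_image(name): name is "scene" or "top" or "wrist"; returns the picture (384x512x3 uint8, red, green, blue); there is no depth.
- calibration(name): a dict with "fx", "fy", "cx", "cy" (pixels), "D" ([k1, k2, p1, p2, k3] as OpenCV has them; the pictures are not rectified), "position" and "rotation" of the camera in the world; the wrist camera has in their place "hand_eye" (4x4, takes a point from camera to tool coordinates, whose origin is the TCP and whose axes are the flange's). Camera axes: x right, y up, looking along -z (the intrinsics and any distortion apply to the point x, -y, -z); pixel columns grow to the right and rows downward; lengths in mm; the calibration is good to about 2 mm. A picture is of the moment at which its call begins: read the wrist's pose just before it. calibration takes no time and is no camera call.
- job_done(): hands the job in, once; it reports no verdict.
The state is a dict: "clock": time; "joints": joint angles; "joint_vel": joint speeds; "joint_efforts": joint torques, N m; "position": TCP position; "ee_rot": TCP orientation; "contact_force": force on the tool from outside, world axes, zero at the start; "wrist_torque": the same for the moment, N m; "gripper_width": finger opening in mm.
Only numpy, scipy, OpenCV 4.12 (cv2) and the standard library are available. Lean on these libraries where they do the work, as an engineer would, in place of code of your own. Each camera call takes 0.05 s, during which the arm holds its last target.

## Working session

There is one attempt and no reset: what is moved stays moved. The work goes in short steps, Python scripts to look and compute and a tool call to move; the robot and the scene stay as the last step left them, time stands still between calls to the robot, and variables do not carry over. Pictures are saved under pics/ and viewed, and the job is handed in when it is done.

Besides the shell and the picture viewer there is one more tool, called after "Request:" by a JSON object that holds its "api" and its "payload", one argument or row to a line. jog_arm: Moves the arm, as the interface text tells. Its arguments: {"type":"object","properties":{"increments":{"type":"array"},"hand":{"type":"number"}},"required":["increments"]}

```bash
mkdir -p pics; ls
python3 - <<'E'
from bench import *
import cv2
s=read_state();print(s)
for n in("scene","top","wrist"):
    c=calibration(n);print(n,c)
    cv2.imwrite(f"pics/{n}0.png",get_image(n)[:,:,::-1])
E
```

```text
pics
{'clock': 0.0, 'joints': array([ 1.43261643e+00,  3.85564380e-01,  6.61514516e-03, -5.22437117e-04,
       -1.19399707e+00, -2.58557913e-01]), 'joint_vel': array([-0.00120736,  0.00144676,  0.00050286,  0.00017409, -0.00034165,
        0.00042703]), 'joint_efforts': array([-9.46954460e-04, -3.92288840e+01,  1.88403922e+01,  4.18649286e+00,
       -4.63301971e-03,  1.03801221e-05]), 'position': array([241.2942869 , 575.94303283, 247.20916387]), 'ee_rot': array([ 9.80369730e-01, -1.97164851e-01, -1.77686776e-04,  1.08764635e-03]), 'contact_force': array([ 0.34432825, -0.40508238, -0.38305849]), 'wrist_torque': array([-0.02613245, -0.01862405, -0.01504991]), 'gripper_width': 86.02120155533603}
scene {'fx': 478.381915289729, 'fy': 478.381915289729, 'cx': 262.4404417345603, 'cy': 190.73238199876764, 'D': array([-0.03030707,  0.        ,  0.        ,  0.        ,  0.        ]), 'position': array([-608.50314423, -598.88303266,  671.33165797]), 'rotation': array([ 0.45601352, -0.28805746, -0.43511724,  0.7209352 ])}
top {'fx': 482.6074585076627, 'fy': 482.6074585076627, 'cx': 257.5551338478599, 'cy': 188.75476558281562, 'D': array([-0.0263188,  0.       ,  0.       ,  0.       ,  0.       ]), 'position': array([ 463.84719804,  -16.9880831 , 1523.43740521]), 'rotation': array([-0.02799708,  0.01270901,  0.71017523, -0.70335324])}
wrist {'fx': 304.97318485256926, 'fy': 304.97318485256926, 'cx': 255.017194906856, 'cy': 188.6221423999501, 'D': array([-0.0351598,  0.       ,  0.       ,  0.       ,  0.       ]), 'hand_eye': array([[ 5.71655376e-04,  9.56727272e-01,  2.90985566e-01,
         7.37150398e+01],
       [ 9.99999684e-01, -3.86010570e-04, -6.95389668e-04,
         2.75720793e-02],
       [-5.52974756e-04,  2.90985872e-01, -9.56727190e-01,
        -1.26165926e+02],
       [ 0.00000000e+00,  0.00000000e+00,  0.00000000e+00,
         1.00000000e+00]])}
```

View pics/scene0.png

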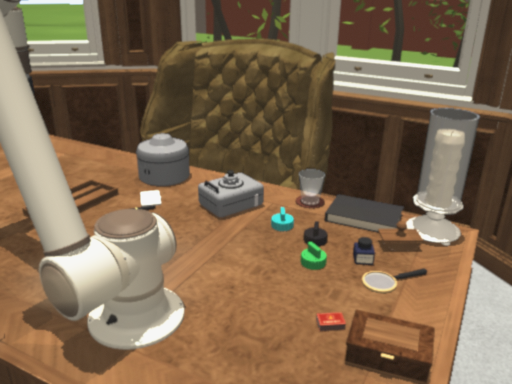

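View pics/top0.png

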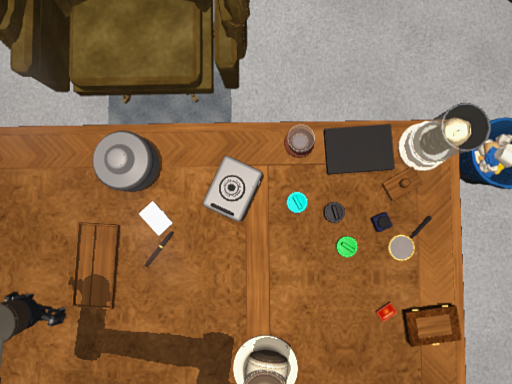

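View pics/wrist0.png

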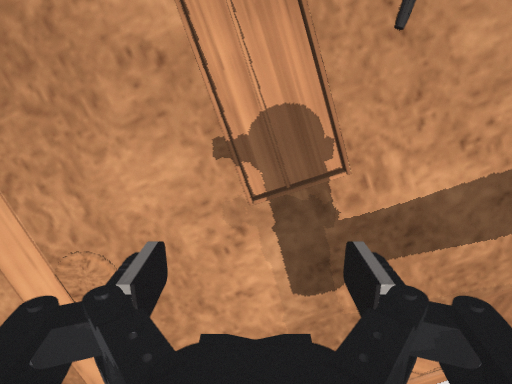

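The top view shows three cap-like things: black at (334,212), turquoise at (297,202) and green at (347,246). There is also a dark ink bottle at (381,222). I choose the black one and will check it in a crop. The tank is at (233,188), with its handle end at (222,207).

```bash
cat > h.py <<'E'
from bench import *
import cv2, numpy as np
from scipy.spatial.transform import Rotation as R
def campose(n,s=None):
    c=calibration(n)
    if n!="wrist":
        return c,R.from_quat(c["rotation"]).as_matrix(),np.array(c["position"])
    s=s or read_state()
    Rt=R.from_quat(s["ee_rot"]).as_matrix();H=c["hand_eye"]
    return c,Rt@H[:3,:3],Rt@H[:3,3]+s["position"]
def ray(cp,uv):
    c,Rm,p=cp
    K=np.array([[c["fx"],0,c["cx"]],[0,c["fy"],c["cy"]],[0,0,1]])
    q=cv2.undistortPoints(np.array(uv,float).reshape(-1,1,2),K,np.array(c["D"])).reshape(-1,2)
    d=np.c_[q[:,0],-q[:,1],-np.ones(len(q))]@Rm.T
    return p,d
def onz(cp,uv,z):
    p,d=ray(cp,uv)
    return p+d*((z-p[2])/d[:,2])[:,None]
def proj(cp,X):
    c,Rm,p=cp
    K=np.array([[c["fx"],0,c["cx"]],[0,c["fy"],c["cy"]],[0,0,1]])
    Y=(np.atleast_2d(X)-p)@Rm
    Y=Y*[1,-1,-1]
    return cv2.projectPoints(Y,np.zeros(3),np.zeros(3),K,np.array(c["D"]))[0].reshape(-1,2)
E
python3 - <<'E'
from h import *
t=cv2.imread("pics/top0.png");cp=campose("top")
a=cv2.resize(t[150:230,195:275],None,fx=7,fy=7,interpolation=2)
b=cv2.resize(t[185:240,310:400],None,fx=6,fy=6,interpolation=2)
cv2.imwrite("pics/ca.png",a);cv2.imwrite("pics/cb.png",b)
for n,uv,z in(("capTop",(334,212),26),("tank",(233,188),76),("neck",(231.5,187.5),102),("ink",(381,222),60),("glass",(300,140),94),("turq",(297,202),26),("handle",(222,207),93)):
    print(n,onz(cp,uv,z))
E
```

```text
capTop [[ 475.91642844 -220.71608314   26.        ]]
tank [[550.47500946  87.82053816  76.        ]]
neck [[550.44485089  90.36788917 102.        ]]
ink [[ 444.14667629 -357.03909683   60.        ]]
glass [[ 690.64813684 -114.28102001   94.        ]]
turq [[ 507.9599988  -106.86897118   26.        ]]
handle [[493.29660281 119.63790503  93.        ]]
```

View pics/ca.png

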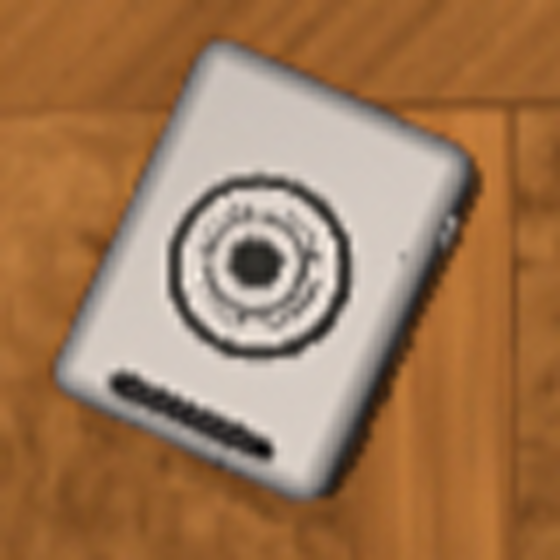

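View pics/cb.png

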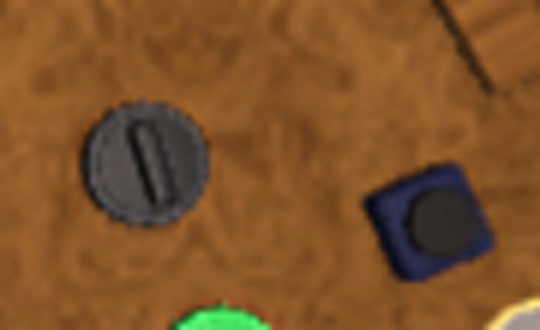

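The crop confirms the black cap, with its wing at about (334,212) and yaw about 14°. The tank's yaw is about -26°. I'll look at the tank with the wrist camera first, then the cap.

```bash
cat >> h.py <<'E'
def delta(target,yaw=None):
    s=read_state();Rt=R.from_quat(s["ee_rot"]).as_matrix()
    d=Rt.T@(np.array(target)-s["position"])
    y=np.degrees(np.arctan2(Rt[1,0],Rt[0,0]))
    print("clock",round(s["clock"],2),"pos",s["position"].round(1),"yaw",round(y,2),"tilt z",Rt[:,2].round(4),"F",s["contact_force"].round(1),"T",s["wrist_torque"].round(2),"w",round(s["gripper_width"],1))
    print("tool shift m",(d/1000).round(4),"turn", None if yaw is None else round(y-yaw,2))
E
python3 -c "
from h import *
delta([530,95,290])"
```

```text
clock 0.15 pos [241.4 576.1 247.5] yaw -22.74 tilt z [-5.0e-04 -1.6e-03 -1.0e+00] F [-0.2 -0.4 -0.4] T [ 0.   -0.02  0.01] w 85.3
tool shift m [ 0.4522  0.3322 -0.0419] turn None
```

Request:
{"api": "jog_arm", "payload": {
  "increments": [
    [0.05,0.037,-0.005,0],
    [0.1,0.074,-0.01,0],
    [0.15,0.11,-0.014,0],
    [0.2,0.147,-0.019,0],
    [0.25,0.184,-0.023,0],
    [0.3,0.22,-0.028,0],
    [0.35,0.257,-0.033,0],
    [0.4,0.294,-0.037,0],
    [0.452,0.332,-0.042,0],
    [0.452,0.332,-0.042,0]
  ],
  "hand": 1
}}

```text
clock: 1.4
position: [531.2, 91.8, 289.8]
ee_rot: [0.98, -0.2, -0.0, 0.001]
contact_force: [-0.5, -0.6, 0.3]
gripper_width: 85.3
```

Request:
{"api": "jog_arm", "payload": {
  "increments": [
    [0,0,0,0],
    [0,0,0,0]
  ]
}}

```text
clock: 1.65
position: [530.7, 92.6, 289.5]
ee_rot: [0.98, -0.2, -0.0, 0.001]
contact_force: [0.1, -0.3, 0.1]
gripper_width: 85.6
```

Run:
```python
from h import *
s=read_state();im=get_image("wrist");np.save("pics/s1.npy",s,allow_pickle=True)
print(s["position"],s["joint_vel"].round(3))
cv2.imwrite("pics/w1.png",im[:,:,::-1])
```

```text
[530.68873347  92.6380628  289.5468304 ] [ 0.013 -0.004  0.001 -0.    -0.     0.002]
```

View pics/w1.png

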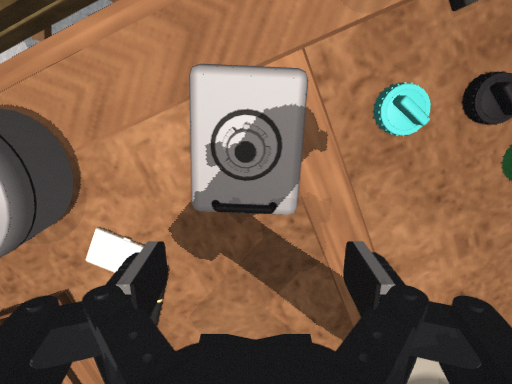

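The tank's top spans columns 190-307, the neck's black ring is centred near (246,145), the vent pin is at (245,152) and the handle is at row 207.

Run:
```python
from h import *
im=cv2.imread("pics/w1.png");s=np.load("pics/s1.npy",allow_pickle=True).item();cp=campose("wrist",s)
cv2.imwrite("pics/w1c.png",cv2.resize(im[60:220,180:315],None,fx=3.6,fy=3.6,interpolation=2))
g=im.max(2)
m=((g<75)).astype(np.uint8)
m[:,:185]=0;m[:,315:]=0;m[220:]=0;m[:60]=0
n,l,st,ce=cv2.connectedComponentsWithStats(m)
for i in range(1,n):
    if st[i,4]>60:
        print(st[i],ce[i])
        c=max(cv2.findContours((l==i).astype(np.uint8),0,1)[0],key=cv2.contourArea)
        if len(c)>5:print("  ell",cv2.fitEllipse(c),"z82",onz(cp,cv2.fitEllipse(c)[0],82),"z116",onz(cp,cv2.fitEllipse(c)[0],116), "z93",onz(cp,cv2.minAreaRect(c)[0],93),cv2.minAreaRect(c))
```

```text
[211 110  71  71 860] [247.50697674 143.5       ]
  ell ((245.98081970214844, 144.7458038330078), (69.76294708251953, 70.13419342041016), 83.92770385742188) z82 [[554.89178105  92.29583129  82.        ]] z116 [[559.35554633  89.4174746  116.        ]] z93 [[556.07996216  91.45354549  93.        ]] ((246.0, 145.0), (70.0, 70.0), 90.0)
[235 141  21  22 360] [244.97777778 151.49166667]
  ell ((244.9900360107422, 151.49803161621094), (20.292816162109375, 20.81544303894043), 14.195038795471191) z82 [[548.46621267  96.27708319  82.        ]] z116 [[553.58471088  92.99305706 116.        ]] z93 [[550.11609427  95.20566638  93.        ]] ((245.0, 151.5), (21.0, 20.0), 90.0)
[211 200  66  20 673] [242.85289747 208.31054978]
  ell ((242.35028076171875, 208.41505432128906), (16.496904373168945, 63.97780990600586), 91.20348358154297) z82 [[488.27387468 125.85107242  82.        ]] z116 [[499.52566784 119.55360629 116.        ]] z93 [[489.64288741 123.63319976  93.        ]] ((243.3038787841797, 210.08961486816406), (65.06522369384766, 18.322057723999023), 2.0095536708831787)
```

View pics/w1c.png

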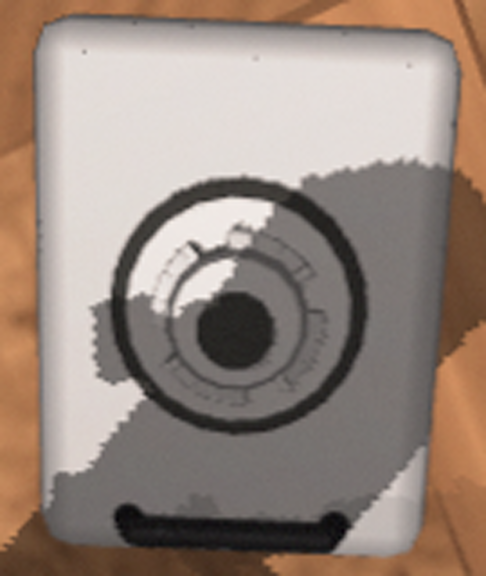

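Run:
```python
from h import *
im=cv2.imread("pics/w1.png");s=np.load("pics/s1.npy",allow_pickle=True).item();cp=campose("wrist",s)
hsv=cv2.cvtColor(im,cv2.COLOR_BGR2HSV)
m=((hsv[...,1]<60)&(hsv[...,2]>60)).astype(np.uint8)
pts={"L":[],"R":[]}
for r in range(85,195,4):
    row=np.where(m[r,180:320])[0]+180
    pts["L"].append((row.min(),r));
    pts["R"].append((row.max(),r))
for k in pts:
    P=onz(cp,pts[k],70)
    vx,vy,x,y=cv2.fitLine(P[:,:2].astype(np.float32),cv2.DIST_HUBER,0,.01,.01).ravel()
    res=(P[:,:2]-[x,y])@[-vy,vx]
    print(k,np.degrees(np.arctan2(vy,vx)),"dist to axis",((np.array([553.9,92.8])-[x,y])@[-vy,vx]),abs(res).max())
# handle ends
g=im.max(2)
for z in (93,):
    P=onz(cp,[(213,207),(276,207)],z);d=P[1]-P[0];print(P,np.degrees(np.arctan2(d[1],d[0]))+90)
p=onz(cp,[(242.8,207)],93)[0];d=np.array([553.9,92.8])-p[:2];print(np.degrees(np.arctan2(d[1],d[0])),np.hypot(*d))
delta([476,-221,180],14)
```

```text
L -25.354979 dist to axis -62.97715960195857 0.5996316028411273
R -25.588125 dist to axis 62.87978718839398 0.5729041262122582
[[506.41575377 153.58058501  93.        ]
 [478.61788574  88.23132811  93.        ]] -23.043634767330047
-26.224269594920766 67.58264433283574
clock 1.7 pos [530.7  92.9 289.7] yaw -22.99 tilt z [-0.0012 -0.002  -1.    ] F [-0.4  0.8 -0.3] T [ 0.04 -0.03 -0.03] w 85.4
tool shift m [0.0723 0.31   0.1104] turn -36.99
```

The neck axis is at about (553.9, 92.8). The tank's yaw is -25.4°, with its sides symmetric at ±63 mm. Next is the cap.

Request:
{"api": "jog_arm", "payload": {
  "increments": [
    [0.009,0.04,0.012,-5],
    [0.018,0.08,0.024,-10],
    [0.027,0.12,0.036,-15],
    [0.037,0.16,0.05,-20],
    [0.046,0.2,0.07,-25],
    [0.056,0.24,0.085,-30],
    [0.065,0.28,0.1,-34],
    [0.072,0.31,0.11,-37],
    [0.072,0.31,0.11,-37],
    [0.072,0.31,0.11,-37]
  ]
}}

```text
clock: 2.95
position: [476.2, -219.9, 180.7]
ee_rot: [0.992, 0.122, -0.0, 0.001]
contact_force: [0.9, -0.1, 1.4]
gripper_width: 85.5
```

Request:
{"api": "jog_arm", "payload": {
  "increments": [
    [0,0,0,0],
    [0,0,0,0]
  ]
}}

```text
clock: 3.2
position: [476.7, -219.0, 181.2]
ee_rot: [0.992, 0.123, 0.0, 0.001]
contact_force: [-0.1, -0.0, -0.2]
gripper_width: 85.3
```

Run:
```python
from h import *
s=read_state();im=get_image("wrist");np.save("pics/s2.npy",s,allow_pickle=True)
print(s["position"],s["joint_vel"].round(3),s["joints"].round(2))
cv2.imwrite("pics/w2.png",im[:,:,::-1])
```

```text
[ 476.73457365 -218.95987412  181.18215488] [-0.008  0.002 -0.    -0.001 -0.001  0.003] [-0.12  0.28 -0.34  0.   -0.96  1.94]
```

View pics/w2.png

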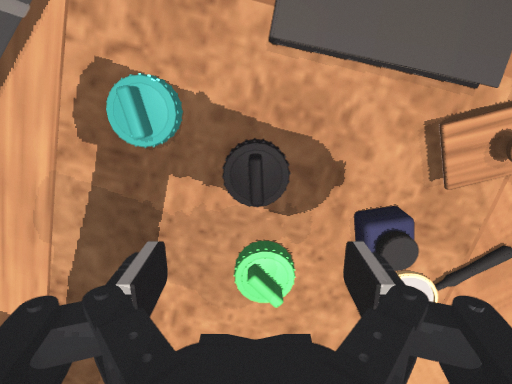

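The black cap is at (256,173) with its wing nearly vertical in the image. Green is below it at (265,275), turquoise is at (143,110) and the ink bottle is at (385,235).

Run:
```python
from h import *
im=cv2.imread("pics/w2.png");s=np.load("pics/s2.npy",allow_pickle=True).item();cp=campose("wrist",s)
c=cv2.resize(im[130:220,210:300],None,fx=6,fy=6,interpolation=2)
c=cv2.convertScaleAbs(c,alpha=2.5)
cv2.imwrite("pics/w2c.png",c)
m=(im.max(2)<70).astype(np.uint8);m[:,:215]=0;m[:,300:]=0;m[:130]=0;m[215:]=0
m=cv2.morphologyEx(m,cv2.MORPH_OPEN,np.ones((3,3)))
k=max(cv2.findContours(m,0,1)[0],key=cv2.contourArea)
e=cv2.fitEllipse(k);print(e,cv2.boundingRect(k))
for z in(10,20,26):print(z,onz(cp,e[0],z))
```

```text
((255.65647888183594, 172.44525146484375), (65.72759246826172, 66.71729278564453), 169.93438720703125) (223, 139, 67, 68)
10 [[ 477.14475153 -219.82821007   10.        ]]
20 [[ 479.53335896 -219.17444769   20.        ]]
26 [[ 480.96652341 -218.78219026   26.        ]]
```

View pics/w2c.png

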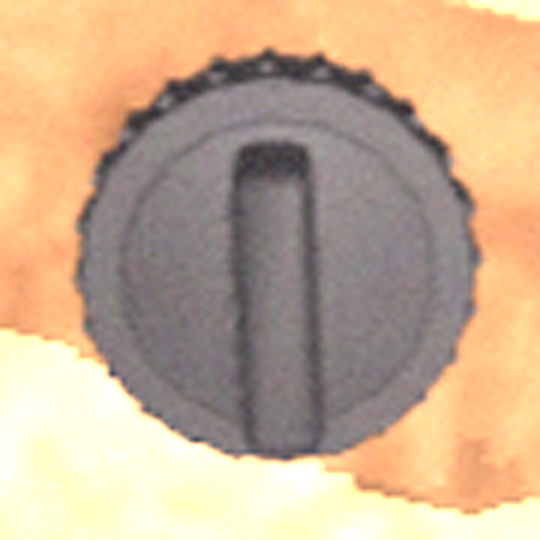

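Run:
```python
from h import *
s=np.load("pics/s2.npy",allow_pickle=True).item();cp=campose("wrist",s)
f=lambda x,y:(210+(x-2.5)/6,130+(y-2.5)/6)
P=onz(cp,[f(273,178),f(287,454)],51.5);d=P[0]-P[1];print(P,np.hypot(*d[:2]),np.degrees(np.arctan2(d[1],d[0])),P.mean(0))
# inner circle on top z=26: x 120..435, y 120..?; outer top rim x 83..475
P=onz(cp,[f(80,255),f(475,255)],22);print(P, P.mean(0),np.hypot(*(P[0]-P[1])[:2]))
P=onz(cp,[f(120,265),f(436,265)],26);print(P.mean(0))
delta([478.5,-219.5,48],12.5)
```

```text
[[ 498.15461322 -213.79640617   51.5       ]
 [ 458.26658749 -226.03779034   51.5       ]] 41.724166650232604 17.06092056196229 [ 478.21060035 -219.91709825   51.5       ]
[[ 472.65620671 -188.40376259   22.        ]
 [ 488.16195215 -249.85397205   22.        ]] [ 480.40907943 -219.12886732   22.        ] 63.376307760687915
[ 479.79565423 -219.3410201    26.        ]
clock 3.25 pos [ 476.6 -219.1  181.1] yaw 14.14 tilt z [ 2.0e-04 -2.2e-03 -1.0e+00] F [0.1 1.  0.8] T [-0.01 -0.01 -0.03] w 85.6
tool shift m [0.0018 0.0005 0.1331] turn 1.64
```

Request:
{"api": "jog_arm", "payload": {
  "increments": [
    [0.0018,0.0006,0.03,-1.5],
    [0.0018,0.0006,0.065,-2.9],
    [0.0018,0.0006,0.09,-2.9],
    [0.0018,0.0006,0.11,-2.9],
    [0.0018,0.0006,0.12,-2.9],
    [0.0018,0.0006,0.128,-2.9],
    [0.0018,0.0006,0.134,-2.9],
    [0.0018,0.0006,0.134,-2.9],
    [0.0018,0.0006,0.134,-2.9]
  ],
  "hand": 0
}}

```text
clock: 4.38
position: [478.9, -219.7, 47.6]
ee_rot: [0.989, 0.148, 0.0, 0.001]
contact_force: [-0.1, -0.5, -1.1]
gripper_width: 42.7
```

Run:
```python
from h import *
cv2.imwrite("pics/w3.png",get_image("wrist")[:,:,::-1])
delta([478.6,-219.6,47],17.1)
```

```text
clock 4.42 pos [ 478.9 -219.7   47.6] yaw 17.05 tilt z [ 0.0013 -0.0024 -1.    ] F [ 0.1 -1.  -0.3] T [-0.04 -0.01  0.03] w 42.6
tool shift m [-0.0002 -0.0002  0.0006] turn -0.05
```

View pics/w3.png

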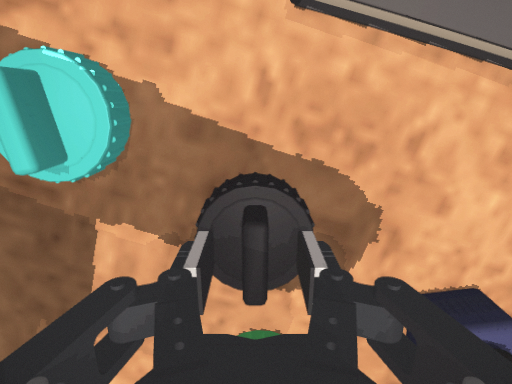

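The wing (column 256) is centred between the pads, so I close.

Request:
{"api": "jog_arm", "payload": {
  "increments": [
    [0,0,0,0],
    [0,0,0,0],
    [0,0,0,0],
    [0,0,0,0],
    [0,0,0,0],
    [0,0,0,0]
  ],
  "hand": -1
}}

```text
clock: 5.18
position: [479.2, -219.8, 48.1]
ee_rot: [0.989, 0.148, 0.001, 0.002]
contact_force: [-0.5, -0.5, 5.7]
gripper_width: 10.7
```

Run:
```python
from h import *
cv2.imwrite("pics/w4.png",get_image("wrist")[:,:,::-1])
delta([478.6,-219.6,200],17.1)
```

```text
clock 5.22 pos [ 479.2 -219.8   48.1] yaw 17.06 tilt z [ 0.0021 -0.0027 -1.    ] F [-0.8  0.9  5.5] T [0.08 0.23 0.03] w 10.9
tool shift m [-4.000e-04  1.000e-04 -1.519e-01] turn -0.04
```

View pics/w4.png

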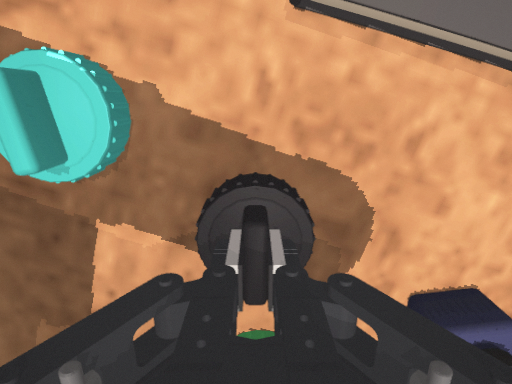

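Request:
{"api": "jog_arm", "payload": {
  "increments": [
    [0,0,-0.005,0],
    [0,0,-0.02,0],
    [0,0,-0.05,0],
    [0,0,-0.09,0],
    [0,0,-0.13,0],
    [0,0,-0.15,0],
    [0,0,-0.15,0]
  ]
}}

```text
clock: 6.1
position: [479.7, -219.5, 200.3]
ee_rot: [0.989, 0.148, 0.003, 0.002]
contact_force: [-0.3, 0.1, -1.3]
gripper_width: 10.5
```

Run:
```python
from h import *
cv2.imwrite("pics/w5.png",get_image("wrist")[:,:,::-1])
cv2.imwrite("pics/sc5.png",get_image("scene")[:,:,::-1])
delta([553.9,92.8,200],-25.4)
print(read_state()["joints"])
```

```text
clock 6.2 pos [ 478.2 -219.1  197.5] yaw 17.04 tilt z [ 0.0011 -0.002  -1.    ] F [-0.9  0.1 -0.8] T [ 0.   -0.    0.01] w 10.6
tool shift m [ 0.1638 -0.276  -0.003 ] turn 42.44
[-0.11997409  0.26111858 -0.31117874  0.00218528 -0.99718606  1.98696302]
```

View pics/w5.png

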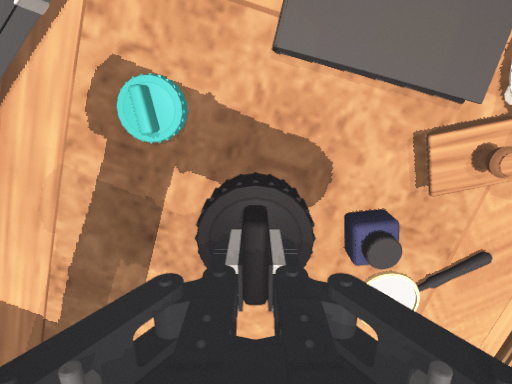

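The cap is lifted and sits unchanged between the pads (wing at column 256, cap at 196-315). I'll check its axis against the TCP.

Run:
```python
from h import *
im=cv2.imread("pics/w5.png");c=calibration("wrist");H=c["hand_eye"];cp=(c,H[:3,:3],H[:3,3])
cv2.imwrite("pics/w5c.png",cv2.convertScaleAbs(cv2.resize(im[160:320,190:320],None,fx=4.5,fy=4.5,interpolation=2),alpha=2.5))
print(onz(cp,[(255.5,206),(256,304)],-3.4))
print(onz(cp,[(197,235),(314,235)],26.1))
print(proj(cp,[[0,0,48.1],[-32,0,22],[32,0,22],[22,0,-3.4],[-22,0,-3.4],[32,0,30]]))
```

```text
[[ 2.86363646e+01  1.84744469e-02 -3.40000000e+00]
 [-2.12747450e+01  3.10386025e-01 -3.40000000e+00]]
[[  0.83100895 -31.97980691  26.1       ]
 [  0.85580603  32.19142703  26.1       ]]
[[255.26650354 220.75079666]
 [255.27193069 290.80870395]
 [255.37652571 182.3328722 ]
 [255.44159471 220.34526629]
 [255.34972208 305.26721166]
 [255.35422183 178.23236971]]
```

View pics/w5c.png

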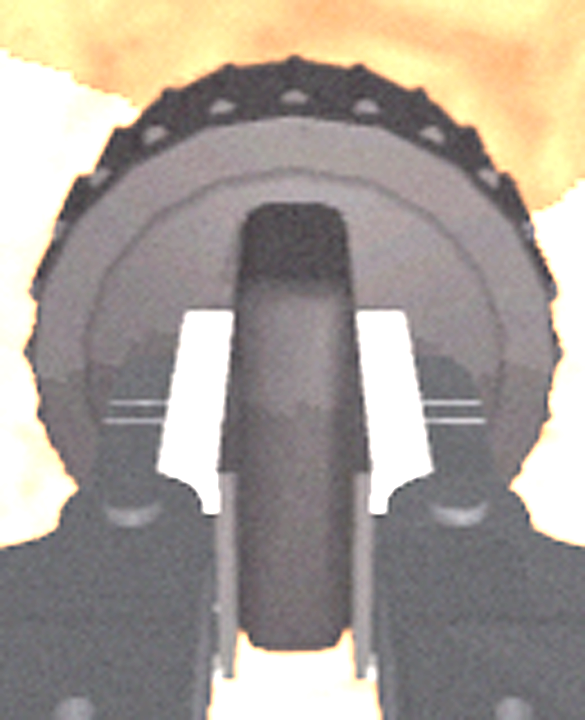

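The cap is centred in the hand to within about 0.5 mm. I carry it over the neck.

Request:
{"api": "jog_arm", "payload": {
  "increments": [
    [0.018,-0.03,-0.003,5],
    [0.036,-0.06,-0.003,10],
    [0.057,-0.096,-0.003,16],
    [0.08,-0.135,-0.003,22],
    [0.103,-0.174,-0.003,28],
    [0.125,-0.21,-0.003,34],
    [0.146,-0.245,-0.003,39],
    [0.164,-0.276,-0.003,42.4],
    [0.164,-0.276,-0.003,42.4],
    [0.164,-0.276,-0.003,42.4]
  ]
}}

```text
clock: 7.45
position: [553.2, 92.4, 198.6]
ee_rot: [0.976, -0.219, -0.001, 0.002]
contact_force: [1.3, 0.7, -1.2]
gripper_width: 10.8
```

Request:
{"api": "jog_arm", "payload": {
  "increments": [
    [0,0,0,0],
    [0,0,0,0]
  ]
}}

```text
clock: 7.7
position: [552.9, 91.5, 198.3]
ee_rot: [0.976, -0.22, -0.001, 0.002]
contact_force: [-0.0, 0.1, -1.4]
gripper_width: 11.0
```

Run:
```python
from h import *
cv2.imwrite("pics/w6.png",get_image("wrist")[:,:,::-1])
cv2.imwrite("pics/sc6.png",cv2.resize(get_image("scene")[130:240,160:300,::-1],None,fx=5,fy=5,interpolation=2))
delta([553.9,92.8,152],-25.4)
print(read_state()["joints"])
```

```text
clock 7.8 pos [553.2  91.8 198.6] yaw -25.39 tilt z [-0.0019 -0.0031 -1.    ] F [ 0.1  0.7 -0.1] T [-0.03 -0.03  0.  ] w 10.5
tool shift m [ 0.0003 -0.0014  0.0466] turn 0.01
[ 0.45450099  0.31861208 -0.22472878  0.00230112 -1.03056333  0.67201885]
```

View pics/w6.png

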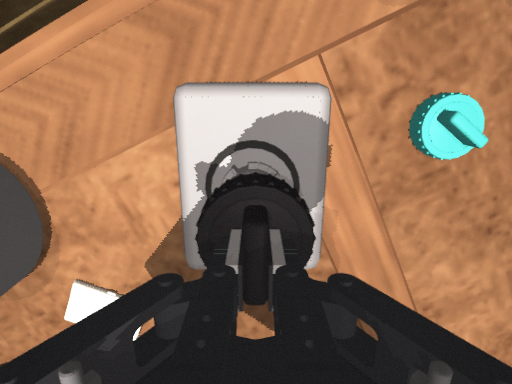

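View pics/sc6.png

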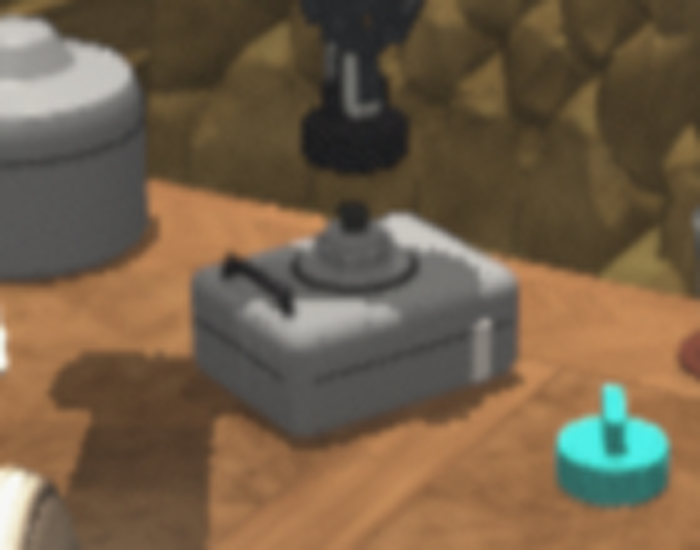

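The scene view shows the cap at (355,140) in the crop, right above the vent pin at (352,215). I descend to just above the neck.

Request:
{"api": "jog_arm", "payload": {
  "increments": [
    [0.0003,-0.0015,0.01,0],
    [0.0003,-0.0015,0.02,0],
    [0.0003,-0.0015,0.03,0],
    [0.0003,-0.0015,0.038,0],
    [0.0003,-0.0015,0.043,0],
    [0.0003,-0.0015,0.045,0],
    [0.0003,-0.0015,0.045,0]
  ]
}}

```text
clock: 8.68
position: [554.1, 93.0, 153.7]
ee_rot: [0.976, -0.22, -0.0, 0.002]
contact_force: [1.1, -1.0, -0.4]
gripper_width: 10.7
```

Run:
```python
from h import *
im=get_image("wrist")[:,:,::-1];cv2.imwrite("pics/w7.png",im)
for i in range(3):delta([553.9,92.8,143],-25.4)
c=calibration("wrist");H=c["hand_eye"];cp=(c,H[:3,:3],H[:3,3])
m=(im.max(2)<75)
for r in range(130,185,6): print(r,np.where(m[r,170:350])[0]+170 if r<400 else 0)
```

```text
clock 8.72 pos [554.2  93.  153.9] yaw -25.38 tilt z [-0.0014 -0.003  -1.    ] F [-0.  -0.1 -1.1] T [-0.03  0.01  0.04] w 10.6
tool shift m [-0.0002  0.0003  0.0109] turn 0.02
clock 8.72 pos [554.2  93.  153.9] yaw -25.38 tilt z [-0.0014 -0.003  -1.    ] F [-0.  -0.1 -1.1] T [-0.03  0.01  0.04] w 10.6
tool shift m [-0.0002  0.0003  0.0109] turn 0.02
clock 8.72 pos [554.2  93.  153.9] yaw -25.38 tilt z [-0.0014 -0.003  -1.    ] F [-0.  -0.1 -1.1] T [-0.03  0.01  0.04] w 10.6
tool shift m [-0.0002  0.0003  0.0109] turn 0.02
130 []
136 []
142 []
148 []
154 [234 235 236 237 238 239 240 241 242 243 244 245 246 247 248 249 250 251
 252 253 254 255 256 257 258 259 260 261 262 263 264 265 266 267 268 269
 270 271 272 273 274 275]
160 [224 225 226 227 228 229 230 231 232 233 234 235 236 237 238 239 240 241
 242 243 244 245 246 264 265 266 267 268 269 270 271 272 273 274 275 276
 277 278 279 280 281 282 283 284 285 286]
166 [216 217 218 221 222 223 224 225 226 227 228 281 282 283 284 285 286 287
 288 289 290 291 292 293 294]
172 [210 211 212 214 215 216 219 254 255 256 289 290 291 292 293 294 295 296
 297 298 299]
178 [206 207 208 209 210 213 233 234 235 236 237 238 239 240 241 242 243 244
 245 246 247 248 249 250 251 252 253 254 255 256 257 258 259 260 261 262
 263 264 265 266 267 268 269 270 271 272 273 274 275 276 277 295 296 297
 298 299 300 301 302 303 304]
184 [203 204 205 206 207 208 209 210 222 223 224 225 226 227 228 229 230 231
 232 233 234 235 236 237 238 239 240 241 242 243 244 245 246 247 248 249
 250 251 252 253 254 255 256 257 258 259 260 261 262 263 264 265 266 267
 268 269 270 271 272 273 274 275 276 277 278 279 280 281 282 283 284 285
 286 287 288 299 300 301 302 303 304 305 306]
```

View pics/w7.png

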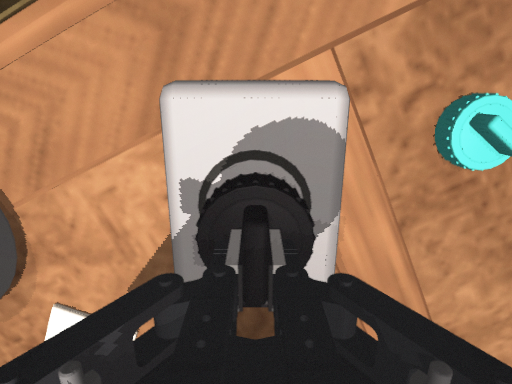

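The ring's centre column (254.5-255) matches the cap's (255.4). I go down gently.

Request:
{"api": "jog_arm", "payload": {
  "increments": [
    [0,0,0.003,0],
    [0,0,0.006,0],
    [0,0,0.008,0],
    [0,0,0.009,0],
    [0,0,0.009,0]
  ]
}}

```text
clock: 9.35
position: [554.1, 92.9, 144.8]
ee_rot: [0.976, -0.22, -0.0, 0.002]
contact_force: [-0.1, 0.0, -0.4]
gripper_width: 11.1
```

Run:
```python
from h import *
delta([553.9,92.8,141],-25.4)
```

```text
clock 9.35 pos [554.1  92.9 144.8] yaw -25.38 tilt z [-0.0015 -0.0031 -1.    ] F [-0.1  0.  -0.4] T [ 0.01 -0.01 -0.  ] w 11.1
tool shift m [-0.0002  0.0002  0.0038] turn 0.02
```

Request:
{"api": "jog_arm", "payload": {
  "increments": [
    [0,0,0.001,0],
    [0,0,0.002,0],
    [0,0,0.002,0]
  ]
}}

```text
clock: 9.72
position: [554.2, 92.9, 142.7]
ee_rot: [0.976, -0.22, -0.0, 0.002]
contact_force: [-0.4, -0.1, -1.4]
gripper_width: 10.8
```

Request:
{"api": "jog_arm", "payload": {
  "increments": [
    [0,0,0.0005,0],
    [0,0,0.001,0],
    [0,0,0.001,0]
  ]
}}

```text
clock: 10.1
position: [554.6, 93.0, 142.3]
ee_rot: [0.976, -0.22, 0.0, 0.001]
contact_force: [-0.4, 0.5, 2.5]
gripper_width: 10.6
```

Request:
{"api": "jog_arm", "payload": {
  "increments": [
    [0,0,0.0005,0],
    [0,0,0.001,0],
    [0,0,0.001,0]
  ]
}}

```text
clock: 10.48
position: [554.7, 93.0, 142.0]
ee_rot: [0.976, -0.219, 0.0, 0.001]
contact_force: [-1.1, -0.0, 5.4]
gripper_width: 10.7
```

Request:
{"api": "jog_arm", "payload": {
  "increments": [
    [0,0,0.0008,0],
    [0,0,0.0015,0],
    [0,0,0.0015,0]
  ]
}}

```text
clock: 10.85
position: [554.7, 93.0, 141.7]
ee_rot: [0.976, -0.219, 0.001, 0.001]
contact_force: [-2.9, 0.4, 8.8]
gripper_width: 11.3
```

Run:
```python
from h import *
delta([553.9,92.8,141],-25.4)
cv2.imwrite("pics/sc8.png",cv2.resize(get_image("scene")[130:240,160:300,::-1],None,fx=5,fy=5,interpolation=2))
```

```text
clock 10.85 pos [554.7  93.  141.7] yaw -25.32 tilt z [ 7.0e-04 -3.2e-03 -1.0e+00] F [-2.9  0.4  8.8] T [ 0.04  0.89 -0.02] w 11.3
tool shift m [-0.0007  0.0005  0.0007] turn 0.08
```

View pics/sc8.png

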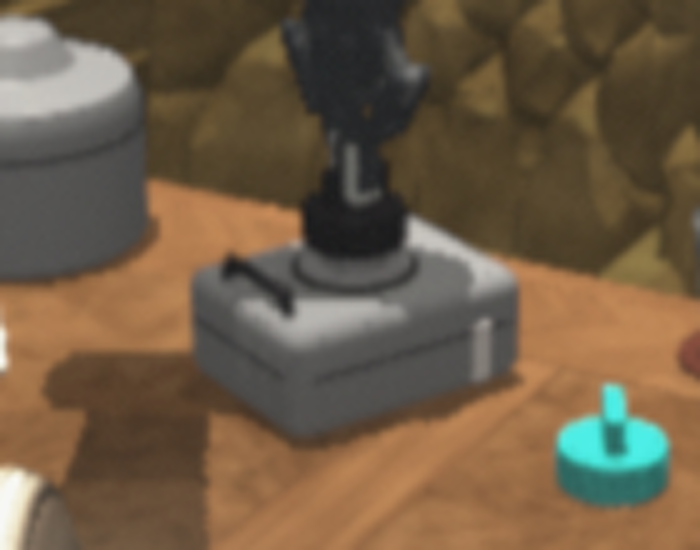

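The cap sits on the ridges, with the rim about 12 mm above the seat and about 9 N of press. I now turn it back anticlockwise in small steps while holding the press.

Request:
{"api": "jog_arm", "payload": {
  "increments": [
    [-0.0004,0.0002,0.0012,-2],
    [-0.0006,0.0003,0.0012,-4],
    [-0.0006,0.0003,0.0012,-6]
  ]
}}

```text
clock: 11.28
position: [555.2, 93.4, 141.8]
ee_rot: [0.986, -0.167, 0.002, 0.001]
contact_force: [-0.3, 0.2, 6.4]
gripper_width: 10.8
```

```bash
python3 -c "
from h import *
delta([553.9,92.8,141],-25.4)"
```

```text
clock 11.28 pos [555.2  93.4 141.8] yaw -19.24 tilt z [ 0.0038 -0.0023 -1.    ] F [-0.3  0.2  6.4] T [ 0.21  0.26 -0.15] w 10.8
tool shift m [-0.001   0.001   0.0008] turn 6.16
```

Request:
{"api": "jog_arm", "payload": {
  "increments": [
    [-0.0004,0.0004,0.0013,-2],
    [-0.0005,0.0005,0.0014,-4],
    [-0.0005,0.0005,0.0014,-6]
  ]
}}

```text
clock: 11.65
position: [555.6, 93.7, 141.8]
ee_rot: [0.993, -0.115, 0.004, 0.0]
contact_force: [-1.0, 2.1, 6.5]
gripper_width: 10.8
```

```bash
python3 -c "
from h import *
delta([553.9,92.8,141],-25.4)"
```

```text
clock 11.65 pos [555.6  93.7 141.8] yaw -13.16 tilt z [ 7.1e-03 -9.0e-04 -1.0e+00] F [-1.   2.1  6.5] T [ 0.54  0.35 -0.06] w 10.8
tool shift m [-0.0014  0.0013  0.0008] turn 12.24
```

Run:
```python
from h import *
im=get_image("wrist")[:,:,::-1];cv2.imwrite("pics/w9.png",im)
a=cv2.imread("pics/w5.png")
o=np.hstack([cv2.convertScaleAbs(cv2.resize(x[150:320,180:330],None,fx=2.6,fy=2.6),alpha=2.5) for x in (a,im)])
cv2.imwrite("pics/w9c.png",o)
cv2.imwrite("pics/sc9.png",cv2.resize(get_image("scene")[160:220,190:270,::-1],None,fx=8,fy=8,interpolation=2))
```

View pics/w9c.png

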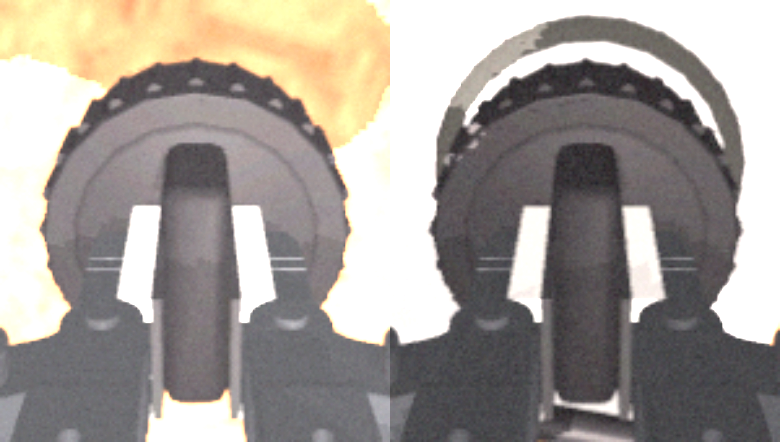

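View pics/sc9.png

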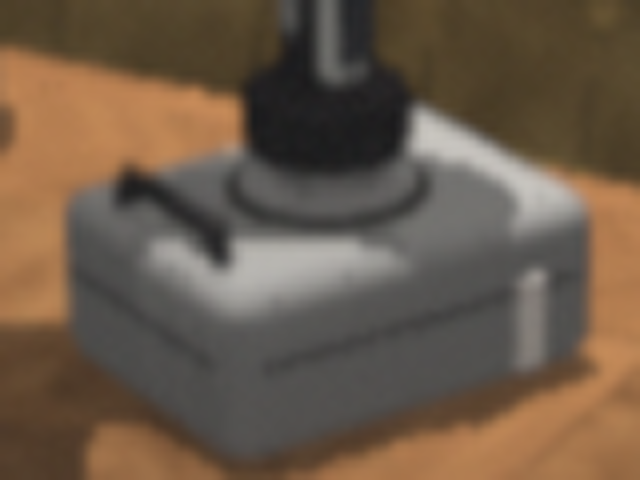

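```bash
cat > ringfit.py <<'E'
from h import *
from scipy.optimize import least_squares
def ring(im,s,zr,rows,verbose=True):
    cp=campose("wrist",s)
    hsv=cv2.cvtColor(im,cv2.COLOR_BGR2HSV)
    m=(im.max(2)<80)
    P=[]
    for r in rows:
        w=np.where(m[r,165:350])[0]+165
        if len(w)>5:P+= [(w.min()-.5,r),(w.max()+.5,r)]
    X=onz(cp,P,zr)[:,:2]
    f=lambda q:np.hypot(*(X-q[:2]).T)-q[2]
    o=least_squares(f,[554,93,45],loss="soft_l1",f_scale=.5)
    return o.x,np.abs(o.fun).mean()
if __name__=="__main__":
    s1=np.load("pics/s1.npy",allow_pickle=True).item()
    a=cv2.imread("pics/w1.png")
    for z in (76,79,82):print("w1",z,ring(a,s1,z,range(112,180,3)))
    s=read_state();b=cv2.imread("pics/w9.png")
    for z in (76,79,82):print("now",z,ring(b,s,z,range(160,205,3)))
    Rt=R.from_quat(s["ee_rot"]).as_matrix();print("cap axis at rim",s["position"]+Rt[:,2]*48,s["position"])
E
python3 ringfit.py
```

```text
w1 76 (array([552.92328427,  93.40929698,  39.69985054]), np.float64(0.25745061461056135))
w1 79 (array([553.32794783,  93.15059537,  39.34909442]), np.float64(0.2551764214378677))
w1 82 (array([553.73260982,  92.89189386,  38.99834011]), np.float64(0.2529022326176666))
now 76 (array([552.72378185,  93.29055823,  40.07460175]), np.float64(0.18510084550518519))
now 79 (array([553.87424019,  93.03858797,  39.44987645]), np.float64(0.18222075687871092))
now 82 (array([555.02468351,  92.78661621,  38.8251596 ]), np.float64(0.17934041177328197))
cap axis at rim [555.98481343  93.73121458  93.80661977] [555.64152035  93.77513912 141.80537205]
```

The ring fit puts the neck at about (553.5, 93.0), so the cap's axis has crept about 2.5 mm to +x under load. That happens because each call starts from the loaded pose. I'll lift off, go back to wing-in-line and recentre.

Request:
{"api": "jog_arm", "payload": {
  "increments": [
    [0,0,-0.003,0],
    [0,0,-0.008,4],
    [-0.001,0.001,-0.011,9],
    [-0.0015,0.0012,-0.011,12.2],
    [-0.0015,0.0012,-0.011,12.2],
    [-0.0015,0.0012,-0.011,12.2]
  ]
}}

```text
clock: 12.5
position: [553.5, 92.8, 152.3]
ee_rot: [0.976, -0.219, 0.003, -0.0]
contact_force: [-1.0, -0.3, -0.9]
gripper_width: 10.6
```

```bash
cat > chk.py <<'E'
from ringfit import *
import sys
s=read_state();b=get_image("wrist")[:,:,::-1].copy();cv2.imwrite(sys.argv[1],b)
print(ring(b,s,78,range(158,205,3)))
delta([553.5,93.0,145],-25.4)
Rt=R.from_quat(s["ee_rot"]).as_matrix();print("cap axis at rim",s["position"]+Rt[:,2]*48)
E
python3 chk.py pics/w10.png
```

```text
(array([553.27007408,  93.19152133,  39.72133401]), np.float64(0.20824765355154695))
clock 12.55 pos [553.6  92.9 152.4] yaw -25.36 tilt z [ 0.0064 -0.0012 -1.    ] F [ 0.   0.4 -0.8] T [-0.03 -0.03 -0.02] w 10.5
tool shift m [-0.0002 -0.      0.0074] turn 0.04
cap axis at rim [553.82353037  92.76300404 104.28788496]
```

Request:
{"api": "jog_arm", "payload": {
  "increments": [
    [-0.0003,-0.0002,0.004,0],
    [-0.0003,-0.0002,0.007,0],
    [-0.0004,-0.0002,0.009,0],
    [-0.0005,-0.0002,0.0105,0],
    [-0.0006,-0.0002,0.0115,0],
    [-0.0006,-0.0002,0.0115,0]
  ]
}}

```text
clock: 13.3
position: [553.5, 93.3, 142.0]
ee_rot: [0.976, -0.219, 0.004, -0.0]
contact_force: [-1.8, -0.6, 4.7]
gripper_width: 10.8
```

```bash
python3 chk.py pics/w11.png
```

```text
(array([553.57848734,  93.13539087,  39.55537847]), np.float64(0.21824186452185002))
clock 13.35 pos [553.5  93.3 142. ] yaw -25.34 tilt z [ 0.0073 -0.0013 -1.    ] F [-1.8 -0.4  4.2] T [-0.12  0.64 -0.01] w 10.7
tool shift m [ 0.0002  0.0002 -0.003 ] turn 0.06
cap axis at rim [553.80220942  93.20743783  93.99380169]
```

Request:
{"api": "jog_arm", "payload": {
  "increments": [
    [-0.0003,0,0.0018,0],
    [-0.0004,0,0.0022,-2],
    [-0.0004,0,0.0022,-4],
    [-0.0004,0,0.0022,-6]
  ]
}}

```text
clock: 13.85
position: [554.1, 93.9, 141.8]
ee_rot: [0.986, -0.167, 0.005, -0.001]
contact_force: [-1.7, 1.4, 7.1]
gripper_width: 10.5
```

```bash
python3 chk.py pics/w12.png
```

```text
(array([553.50872689,  93.08701199,  39.59301778]), np.float64(0.18992622759147193))
clock 13.9 pos [554.1  93.9 141.8] yaw -19.19 tilt z [ 1.060e-02 -3.000e-04 -9.999e-01] F [-2.   0.7  7.2] T [0.25 0.65 0.02] w 10.5
tool shift m [-0.0003  0.001  -0.0032] turn 6.21
cap axis at rim [554.64501084  93.85583862  93.76684925]
```

In the first wrist picture the ridge marks give walls at about 34° (mod 90) and high ends at about 92°. The gap centre is therefore about 18° anticlockwise of the in-line pose, at tool yaw about -7°. I continue to there under press, recentring as I go.

Request:
{"api": "jog_arm", "payload": {
  "increments": [
    [-0.0005,0.0006,0.0022,-2],
    [-0.0008,0.001,0.0024,-5],
    [-0.0008,0.001,0.0026,-8],
    [-0.0008,0.001,0.0026,-11],
    [-0.0008,0.001,0.0026,-12],
    [-0.0008,0.001,0.0026,-12]
  ]
}}

```text
clock: 14.65
position: [554.7, 94.4, 141.2]
ee_rot: [0.998, -0.062, 0.008, -0.001]
contact_force: [-0.6, 2.3, 7.0]
gripper_width: 10.8
```

```bash
python3 chk.py pics/w13.png
```

```text
(array([553.61874366,  93.0594111 ,  39.49802625]), np.float64(0.19155105661361382))
clock 14.7 pos [554.7  94.3 141.2] yaw -7.16 tilt z [ 0.0156  0.0019 -0.9999] F [-0.5  2.9  7.7] T [ 0.73  0.4  -0.  ] w 10.9
tool shift m [-0.001   0.0015 -0.0038] turn 18.24
cap axis at rim [555.48196094  94.45623209  93.23269178]
```

Request:
{"api": "jog_arm", "payload": {
  "increments": [
    [-0.0015,0.0015,0.002,0],
    [-0.0022,0.002,0.003,0],
    [-0.0022,0.002,0.0035,0],
    [-0.0022,0.002,0.0035,-2],
    [-0.0022,0.002,0.0035,-4],
    [-0.0022,0.002,0.0035,-4]
  ]
}}

```text
clock: 15.45
position: [552.8, 92.7, 137.9]
ee_rot: [1.0, -0.027, 0.008, -0.001]
contact_force: [2.1, 0.8, 2.9]
gripper_width: 10.5
```

```bash
python3 chk.py pics/w14.png
```

```text
(array([553.65196187,  93.0255314 ,  39.44352504]), np.float64(0.18753679179198524))
clock 15.5 pos [552.8  92.7 137.8] yaw -3.15 tilt z [ 0.0165  0.0021 -0.9999] F [1.  0.4 3. ] T [ 0.2  -0.34  0.04] w 10.7
tool shift m [ 0.0008 -0.0004 -0.0072] turn 22.25
cap axis at rim [553.55389142  92.80942464  89.85770217]
```

It dropped in: z fell to 137.9, only the pin's 3 N remains, and it is centred. Next I press down to below 3 mm above the seat.

Request:
{"api": "jog_arm", "payload": {
  "increments": [
    [-0.0002,0,0.002,0],
    [-0.0003,0,0.004,0],
    [-0.0004,0,0.006,0],
    [-0.0005,0,0.0075,0],
    [-0.0005,0,0.0075,0]
  ]
}}

```text
clock: 16.12
position: [552.8, 92.7, 130.9]
ee_rot: [1.0, -0.027, 0.009, -0.001]
contact_force: [0.0, 0.1, 7.7]
gripper_width: 10.7
```

```bash
python3 chk.py pics/w15.png
```

```text
(array([553.78842975,  93.05015246,  39.36551347]), np.float64(0.18040640514481554))
clock 16.18 pos [552.8  92.7 130.9] yaw -3.13 tilt z [ 0.0175  0.002  -0.9998] F [-0.7 -0.8  7.1] T [ 0.1  -0.02  0.01] w 10.8
tool shift m [ 0.001  -0.0003 -0.014 ] turn 22.27
cap axis at rim [553.59464252  92.84233295  82.89937027]
```

Request:
{"api": "jog_arm", "payload": {
  "increments": [
    [-0.0001,0,0.0018,2],
    [-0.0001,0,0.0018,5],
    [-0.0001,0,0.0018,8],
    [-0.0001,0,0.0018,12],
    [-0.0001,0,0.0018,12]
  ]
}}

```text
clock: 16.8
position: [552.9, 92.5, 129.9]
ee_rot: [0.991, -0.132, 0.009, -0.002]
contact_force: [-0.6, -0.4, 7.0]
gripper_width: 10.7
```

```bash
python3 chk.py pics/w16.png
```

```text
(array([553.88711522,  93.00547153,  39.38432724]), np.float64(0.15895901895198716))
clock 16.85 pos [552.9  92.5 129.9] yaw -15.11 tilt z [ 0.018   0.0015 -0.9998] F [-0.5 -0.1  8.1] T [-0.01  0.18  0.06] w 10.5
tool shift m [ 0.0007 -0.0007 -0.0151] turn 10.29
cap axis at rim [553.75575247  92.61274141  81.8846378 ]
```

Request:
{"api": "jog_arm", "payload": {
  "increments": [
    [0,-0.0003,0.001,4],
    [0,-0.0003,0.001,8],
    [0,-0.0003,0.001,12],
    [0,-0.0003,0.001,16],
    [0,-0.0003,0.001,20],
    [0,-0.0003,0.001,24],
    [0,-0.0003,0.001,28],
    [0,-0.0003,0.001,32],
    [0,-0.0003,0.001,36],
    [0,-0.0003,0.001,36]
  ]
}}

```text
clock: 18.1
position: [553.2, 92.4, 129.7]
ee_rot: [0.902, -0.431, 0.008, -0.004]
contact_force: [0.2, -0.1, 8.8]
gripper_width: 10.8
```

```bash
python3 chk.py pics/w17.png
```

```text
(array([553.81439657,  92.78215302,  39.34391617]), np.float64(0.13239986535794146))
clock 18.15 pos [553.1  92.4 129.7] yaw -51.08 tilt z [ 1.850e-02  7.000e-04 -9.998e-01] F [-0.1 -0.6  8.7] T [-0.28  0.15  0.02] w 10.6
tool shift m [-0.     -0.0009 -0.0153] turn -25.68
cap axis at rim [554.04088033  92.4466391   81.73228965]
```

Request:
{"api": "jog_arm", "payload": {
  "increments": [
    [0,-0.0003,0.0009,3],
    [0,-0.0003,0.0009,6],
    [0,-0.0003,0.0009,8],
    [0,-0.0003,0.0009,8]
  ]
}}

```text
clock: 18.65
position: [553.4, 92.2, 129.7]
ee_rot: [0.87, -0.493, 0.008, -0.004]
contact_force: [-0.6, -1.5, 8.8]
gripper_width: 10.3
```

```bash
python3 chk.py pics/w18.png
```

```text
(array([553.83681429,  92.81189175,  39.29599235]), np.float64(0.1881093880445448))
clock 18.7 pos [553.4  92.1 129.7] yaw -59.06 tilt z [ 1.850e-02 -2.000e-04 -9.998e-01] F [-1.6 -0.7  8.9] T [-0.27  0.29  0.  ] w 10.5
tool shift m [-0.0005 -0.0008 -0.0153] turn -33.66
cap axis at rim [554.26974353  92.1431354   81.65843944]
```

Request:
{"api": "jog_arm", "payload": {
  "increments": [
    [-0.0004,0,0.0009,1.5],
    [-0.0004,0,0.0009,3],
    [-0.0004,0,0.0009,3]
  ]
}}

```text
clock: 19.08
position: [553.3, 92.1, 129.7]
ee_rot: [0.857, -0.515, 0.008, -0.004]
contact_force: [-0.8, -1.3, 9.1]
gripper_width: 10.6
```

```bash
python3 -c "
from h import *
delta([553.8,92.8,130],-25.4)"
```

```text
clock 19.07 pos [553.3  92.1 129.7] yaw -62.03 tilt z [ 0.0189 -0.001  -0.9998] F [-0.8 -1.3  9.1] T [-0.26  0.2   0.03] w 10.6
tool shift m [-0.0004 -0.0008 -0.0003] turn -36.63
```

Request:
{"api": "jog_arm", "payload": {
  "increments": [
    [-0.0002,0,0.0008,1.5],
    [-0.0002,0,0.0008,3],
    [-0.0002,0,0.0008,3]
  ]
}}

```text
clock: 19.45
position: [553.3, 92.1, 129.7]
ee_rot: [0.843, -0.537, 0.009, -0.004]
contact_force: [0.1, -0.3, 8.3]
gripper_width: 10.6
```

```bash
python3 -c "
from h import *
delta([553.8,92.8,130],-25.4)"
```

```text
clock 19.45 pos [553.3  92.1 129.7] yaw -64.99 tilt z [ 0.0192 -0.0016 -0.9998] F [ 0.1 -0.3  8.3] T [0.02 0.37 0.09] w 10.6
tool shift m [-0.0005 -0.0007 -0.0003] turn -39.59
```

Request:
{"api": "jog_arm", "payload": {
  "increments": [
    [-0.0002,0,0.0008,1],
    [-0.0002,0,0.0008,2],
    [-0.0002,0,0.0008,2]
  ]
}}

```text
clock: 19.82
position: [553.3, 92.2, 129.7]
ee_rot: [0.834, -0.551, 0.009, -0.005]
contact_force: [-0.7, 0.1, 8.7]
gripper_width: 10.6
```

```bash
python3 -c "
from h import *
delta([553.8,92.8,130],-25.4)"
```

```text
clock 19.82 pos [553.3  92.2 129.7] yaw -66.93 tilt z [ 0.0195 -0.002  -0.9998] F [-0.7  0.1  8.7] T [0.2  0.45 0.26] w 10.6
tool shift m [-0.0003 -0.0007 -0.0003] turn -41.53
```

Request:
{"api": "jog_arm", "payload": {
  "increments": [
    [0,0,0.0008,1],
    [0,0,0.0008,1],
    [0,0,0.0008,1]
  ]
}}

```text
clock: 20.2
position: [553.3, 92.3, 129.7]
ee_rot: [0.83, -0.558, 0.009, -0.005]
contact_force: [-0.3, 0.9, 8.8]
gripper_width: 10.7
```

```bash
python3 -c "
from h import *
delta([553.8,92.8,130],-25.4)"
```

```text
clock 20.2 pos [553.3  92.3 129.7] yaw -67.84 tilt z [ 0.0198 -0.0023 -0.9998] F [-0.3  0.9  8.8] T [0.33 0.46 0.29] w 10.7
tool shift m [-0.0003 -0.0007 -0.0003] turn -42.44
```

The stop wall is met: torque is about 0.3 N m after 65° clockwise, with the rim at the seat. I ease off the twist and press, then open.

Request:
{"api": "jog_arm", "payload": {
  "increments": [
    [0,0,0.0006,-1],
    [0,0,0,-1.8],
    [0,0,-0.0006,-1.8],
    [0,0,-0.001,-1.8],
    [0,0,-0.001,-1.8]
  ]
}}

```text
clock: 20.82
position: [553.2, 92.2, 130.4]
ee_rot: [0.838, -0.545, 0.009, -0.004]
contact_force: [1.3, 0.6, 2.7]
gripper_width: 10.7
```

```bash
python3 -c "
from h import *
delta([553.8,92.8,130],-25.4)"
```

```text
clock 20.82 pos [553.2  92.2 130.4] yaw -66.04 tilt z [ 0.0194 -0.0024 -0.9998] F [1.3 0.6 2.7] T [ 0.26 -0.17  0.11] w 10.7
tool shift m [-0.0003 -0.0008  0.0004] turn -40.64
```

The press fell from 8.8 to 2.7 N after only 0.7 mm of lift, so the ridges are holding the cap. I open the gripper.

Request:
{"api": "jog_arm", "payload": {
  "increments": [
    [0,0,0,0],
    [0,0,0,0],
    [0,0,0,0],
    [0,0,0,0],
    [0,0,0,0]
  ],
  "hand": 0
}}

```text
clock: 21.45
position: [553.1, 92.2, 130.3]
ee_rot: [0.838, -0.545, 0.009, -0.004]
contact_force: [0.1, 0.0, 0.0]
gripper_width: 42.7
```

Request:
{"api": "jog_arm", "payload": {
  "increments": [
    [0,0,-0.01,0],
    [0,0,-0.03,0],
    [0,0,-0.06,0],
    [0,0,-0.1,0],
    [0,0,-0.14,0],
    [0,0,-0.17,0],
    [0,0,-0.17,0],
    [0,0,-0.17,0]
  ]
}}

```text
clock: 22.45
position: [549.3, 92.6, 300.1]
ee_rot: [0.838, -0.545, 0.008, -0.004]
contact_force: [0.5, 1.1, -1.0]
gripper_width: 42.6
```

Run:
```python
from h import *
delta([553.8,92.8,130],-25.4)
s=read_state();np.save("pics/s20.npy",s,allow_pickle=True)
cv2.imwrite("pics/w20.png",get_image("wrist")[:,:,::-1])
a=get_image("scene")[:,:,::-1]
cv2.imwrite("pics/sc20.png",cv2.resize(a[160:220,190:270],None,fx=8,fy=8,interpolation=2))
cv2.imwrite("pics/sc20f.png",a)
```

```text
clock 22.45 pos [549.3  92.6 300.1] yaw -66.06 tilt z [ 0.0185 -0.0022 -0.9998] F [ 0.5  1.1 -1. ] T [-0.02  0.09  0.  ] w 42.6
tool shift m [-0.     -0.0015  0.1701] turn -40.66
```

View pics/w20.png

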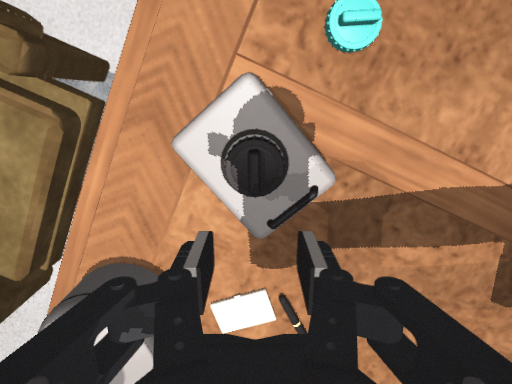

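View pics/sc20.png

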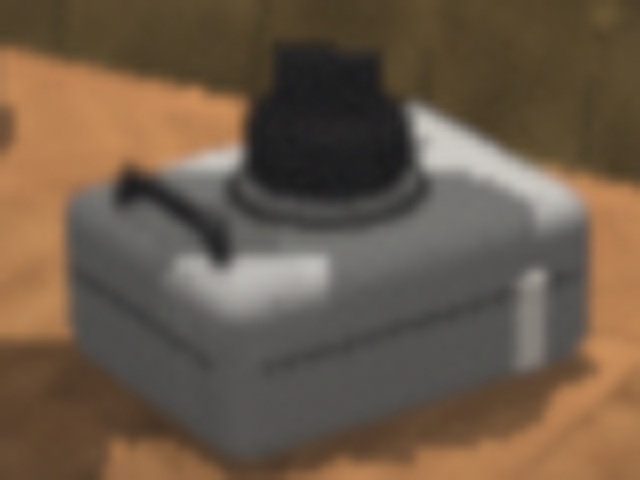

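View pics/sc20f.png

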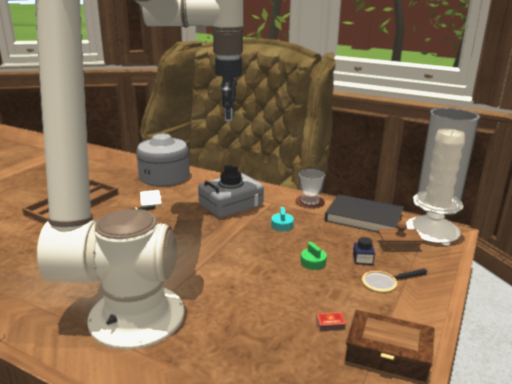

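The cap sits low on the flange with its wing upright, the hand is clear, and the other things look unmoved. One last numeric check, then I hand in.

Run:
```python
from h import *
im=cv2.imread("pics/w20.png");s=np.load("pics/s20.npy",allow_pickle=True).item();cp=campose("wrist",s)
m=(im.max(2)<60).astype(np.uint8);m[:,:205]=0;m[:,305:]=0;m[:120]=0;m[205:]=0
cv2.imwrite("pics/w20c.png",cv2.convertScaleAbs(cv2.resize(im[120:205,210:300],None,fx=6,fy=6,interpolation=2),alpha=2.2))
a=cv2.imread("pics/scene0.png");b=cv2.imread("pics/sc20f.png")
for n,(x0,y0,x1,y1) in dict(ink=(350,232,380,268),tumbler=(295,165,330,210),green=(298,238,330,272),turq=(268,204,298,234),case=(138,188,163,210)).items():
    print(n,np.abs(a[y0:y1,x0:x1].astype(int)-b[y0:y1,x0:x1]).mean().round(2))
```

```text
ink 3.51
tumbler 3.8
green 13.89
turq 4.28
case 2.74
```

View pics/w20c.png

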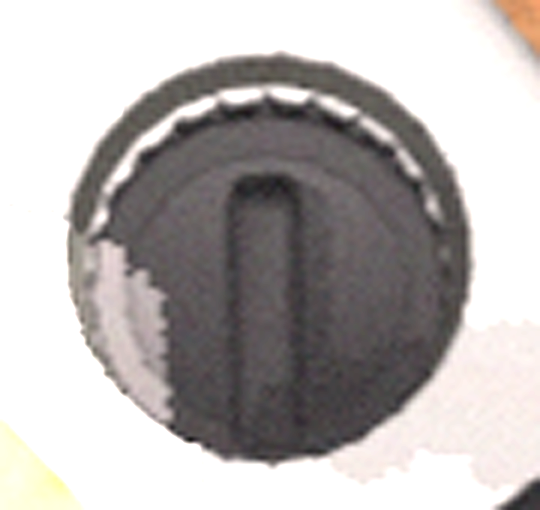

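Run:
```python
from h import *
for f in("scene0","sc20f"):
    h=cv2.cvtColor(cv2.imread(f"pics/{f}.png"),cv2.COLOR_BGR2HSV)[238:275,295:335]
    m=(abs(h[...,0].astype(int)-62)<14)&(h[...,1]>130)
    print(f,np.argwhere(m).mean(0),m.sum(),np.argwhere(m).min(0),np.argwhere(m).max(0))
s=np.load("pics/s20.npy",allow_pickle=True).item();cp=campose("wrist",s)
f=lambda x,y:(210+(x-2.5)/6,120+(y-2.5)/6)
for z in(134.5,143):
    P=onz(cp,[f(265,194),f(268,452)],z);d=P[0]-P[1];print(z,P.mean(0),np.hypot(*d[:2]),np.degrees(np.arctan2(d[1],d[0])))
```

```text
scene0 [18.40948276 18.03448276] 464 [3 7] [30 30]
sc20f [19.06590909 18.09090909] 440 [5 7] [30 30]
134.5 [553.03575793  91.99761079 134.5       ] 43.540347126226656 -65.41993125301077
143 [553.72280448  90.05667039 143.        ] 42.274719011009346 -65.41993125301077
```

```bash
python3 -c "
from bench import *
print(job_done())"
```

```text
the job is handed in; nothing more can be done
None
```

The black cap is screwed home on the tank's neck and let go; I handed the job in at about 22.6 s, and no verdict was reported.

**What I did**
- I gripped the cap by its wing and set it on the ridges in line with the tank's long side. The first time down, the cap crept 2.5 mm off the neck's axis under load after about 12° of turning. I lifted it, recentred it and set it down in line again.
- I turned it back about 22° under roughly 7 to 12 N of press until it dropped into the thread starts, with the rim about 8 mm above the seat.
- I pressed it down and turned it about 65° clockwise until it met the stop wall, then eased off and opened the gripper.

**Last checks**
- **Forces:** the highest press I read was 9 N. The highest twist was about 0.3 N m, which is roughly 0.036 rad in the collar. I only had readings at the end of each move, and I estimated the 12 N above from the commanded travel.
- **Cap:** after release it sits low on the flange, upright, within about 1 mm of the neck's axis. The wing length measured at home height is 43.5 mm against the 44 given. The wing's yaw is -65.4°, against -66° in the grip, so it did not spring back.
- **Other things:** the ink bottle, tumbler, card case and turquoise cap look unchanged. The green cap's picture differed a little more: its top edge shifted by 2 pixels while its base stayed the same. I put that down to shading, since the black cap next to it is gone.
- **Tool tilt:** the tool ended tilted about 1.1° from the loaded moves, and I could not correct that with the jog.

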